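# Clamp a shaft in a drilling V-block

## Task

Clamp the stepped steel shaft in the V-block fixture for cross-drilling: lay it in the V with its plain end towards the end stop, then slide it along the V until that end bears firmly on the stop screw; feel for it, as the screw is set differently each time, and do not ram it. Then swing the hinged strap over and press it down, no harder than it needs, until the spring catch snaps over its pin. Leave the shaft clamped against the stop, and do not disturb the caliper, the marker and the parts dish.

Things in the scene. Friction and masses are not known exactly. Their poses are not given: they have to be found in the camera images.
- shaft_center (a point): Centre of the loose bright steel shaft: a cylinder 20 mm thick, 150 mm long, about 0.3 kg, on the bench left of the fixture, stepped end away from the robot. Its y axis runs along the shaft: -y is the plain, full-diameter end, +y the stepped end (last 13 mm only 12 mm thick). It can roll: x and z may point anywhere across it. The groove nearer the plain end is only a mark.
- shaft_plain_end (a point): Centre of the shaft's plain end face, 75 mm from shaft_center along the shaft's -y.
- seat (a point): Point on the V's axis, 60 mm above the bench. The shaft is home with its centre on this axis, up to 7 mm from here either way along y, as the stop screw is set. Fixture axes: y along the V, away from the end stop; x across, from the catch (-x, robot's side) to the hinge (+x); z up. Base screwed down, 124 x 178 x 12 mm. Window for fingers between the V blocks: y = -29 to +29 mm, 30 mm high.
- vee: Two bright steel V blocks with one 90 degree V in line: 52 mm wide, top edges 58 mm above the bench (2 mm below the seated axis), V 24 mm wide at the top. In the frame of seat they span y = -72 to -29 mm (below the strap) and y = 29 to 53 mm. Origin on the bench below the V's axis, 37 mm from seat towards the stop; axes as seat.
- end_stop: Dark post 32 mm wide, top 72 mm above the bench; origin on the V's axis in its face, 89 mm from seat towards -y; axes as seat. Through it runs a rigid steel stop screw, 11 mm thick, set to stand 7 to 21 mm out of the face: how far is not measured, so feel for it. A weak plunger (about 1 N, 2 mm) in its nose is pushed in flush. The shaft slides in the V at 1 to 5 N; 8 to 12 N bring it home.
- strap (a joint): Angle of the dark steel strap, rad: 0 closed (level over the shaft), 1.57 upright, up to 2.5 leaning back to +x. It stays where it is left. 18 mm wide along the V, 8 mm thick, 82 mm long, cross pin in the forked tip 76 mm from the hinge. Below 0.15 its sprung pad meets the shaft and the pin the catch; latched it reads -0.01 to 0.02, its stop is at -0.04. If not latched the pad lifts it again.
- strap_hinge (a point): Strap's hinge: on the hinge line (along the fixture's y) at mid-width of the strap, 82 mm above the bench. From seat: x +32, y -55, z +22 mm. The point turns with the strap. The hinge lugs beside the strap reach 20 mm from here both ways along the V and 9 mm above the hinge line.
- thumb_top (a point): Centre of the top of the red round thumb pad (16 mm across, 4 mm high) on the strap: at strap angle a it lies x = -53 cos a + 8 sin a, z = 53 sin a + 8 cos a mm from strap_hinge in the fixture's axes. Below it the strap's edges, 18 mm apart, can be pinched by fingers closing along the V; the strap pivots in them. Press here to close: it takes about 10 to 15 N.
- pressure_pad: Orange sprung pad, 14 mm across, under the strap 32 mm from its hinge; it presses the shaft into the V with about 9 N when latched (2.5 N per mm).
- catch (a joint): Spring catch on the robot's side of the fixture: upright steel arm with a hooked tooth and a red release tab on top, standing up to 63 mm from the V's axis and 105 mm above the bench, 14 mm wide, in line with the strap. 0 at rest, to 0.3 rad pushed outward. The strap's pin pushes it out by about 0.1 rad on the way down; then it springs back to 0 over the pin.
- caliper: Digital caliper, 74 x 220 x 18 mm, lying on the bench behind the shaft, near the wall. Leave alone.
- marker: White and green marker pen, 12 x 134 x 13 mm, lying in front of the fixture. Leave alone.
- parts_dish: Round steel parts dish, 67 mm across, 17 mm high, at the front edge of the bench. Leave alone.

How it is judged:
By the outcome, as a careful person would: the job done as asked, in the order asked, and still so for the second after the job is handed in, with the robot touching nothing.
It also fails if it takes over 72 s, if anything falls off the work surface, if the arm or the gripper's body presses on something with over 40 N, if the wrist force passes 120 N, or if a joint passes its speed limit or range.

## Robot

A 7-joint arm with a two-finger parallel gripper is mounted at the origin on a cart in front of the work surface, level with it; the furniture and walls round the work are solid. World frame = base frame: x ahead of the robot, y to its left, z up, the work surface at z = 0. Lengths are in mm, angles in degrees, forces in N, time in s.
With the tool pointing down it reaches from about 350 to 900 mm from the base axis. Payload 8.1 kg.
Tool frame: the origin (TCP) lies midway between the tips of the shut fingers; the grasp point (between the pads) lies 19 mm behind it (r.hold_point_z is the distance from the TCP to the grasp point, in mm); z points along the fingers, y is the line along which they close (so a half turn about z gives the same grasp; the last joint's range is limited). The gripper opens to 92 mm and grips with 3 to 60 N. Pads are 19 mm wide; open, the fingers measure 130 mm over their backs; the gripper's body (75 mm by 190 mm) begins 47 mm behind the grasp point.
Start: joints at [-69.477, 24.895, 1.432, 90.138, -0.665, 64.973, -4.303], TCP at [277.943, 559.812, 226.742] pointing down, gripper open.
Joint ranges: [-149.89, 149.89], [-25.12, 119.58], [-72.63, 75.52], [4.76, 147.25], [-75.54, 255.54], [6.69, 114.76], [-157.13, 157.13]. Speed limits (degrees/s): [127.2, 127.2, 172.46, 172.46, 180, 180, 180].

## Interface

Orientations are given as [roll, pitch, yaw] about the fixed x, y, z axes, in that order (R = Rz(yaw) Ry(pitch) Rx(roll)).
In Python, from rig import monitor, imaging, r gives the robot as it stands.
- The arm moves only by the tool apply_moves, never from a script. Its argument "increments" is text: rows parted by semicolons, each of 5 numbers parted by spaces: the shift along the tool's x, y, z in m, then the turn about the tool's z in rad, then the opening in per cent of the stroke, from 0 (shut) to 100 (fully open). In form: x y z spin hand; .... A call has 1 to 20 rows; each row is the pose to reach, as a shift and turn from the pose commanded when the call began, along the tool's axes at that moment; what a row does not reach only later rows make up. A row lasts 1/10 s, in which the tool goes at most 50 mm and 8.59 degrees, less where a joint would pass 70% of its speed; a pose out of reach is approached as far as the arm can. A call with a gripper value outside its range is refused whole. The fingers move at their own pace and stop on an object; "squeeze" is the grip in N (left out, the last holds). Time passes only in rows, so rows that repeat a pose let the fingers close. It gives the time, the measured TCP pose, the force, the opening and the grip force at its end, in the units of the state.
- monitor.sense(): the state, without advancing time (a new reading comes with each control period).
- imaging.snapshot(name): name is "scene" or "top" or "wrist"; returns the picture (400x640x3 uint8, red, green, blue); there is no depth.
- imaging.camera_info(name): a dict with "intrinsics" (3x3 intrinsics, pixels), "position" and "orientation" of the camera in the world. Camera axes: x right, y up, looking along -z (the intrinsics and any distortion apply to the point x, -y, -z); pixel columns grow to the right and rows downward; lengths in mm; the calibration is good to about 2 mm. A picture is of the moment at which its call begins: read the wrist's pose just before it. camera_info takes no time and is no camera call; for the wrist camera it gives the pose at the moment of the call.
- r.close_job(): hands the job in; it is judged then, once.
Trained networks look in the newest picture that a camera, given by its name, has taken for a name from the list of things; names that differ only in an ending like _2 or _b are one class to them, and where a whole thing is asked for, a point or a joint stands for the part that bears it (a point fixed in the world has none). Each returns a list of dicts, best first, with "conf" (0 to 1); they miss things now and then, are a little off and sometimes report something else, mostly with a low value. They report only what shows in the picture. A call takes as long as a camera call.
- imaging.recognise(camera, label): "point" ([column, row] in pixels, amid what is visible of it).
- imaging.place_of(camera, label): "point" ([column, row] in pixels: a listed point, or the origin of a listed thing).
The state is a dict: "time": time; "q": joint angles; "qvel": joint speeds; "joint_torque": joint torques, N m; "position": TCP position; "orientation": TCP orientation; "ft_force": force on the tool from outside, world axes, zero at the start; "ft_torque": the same for the moment, N m; "gripper_width": finger opening in mm; "grip_force": force on a finger pad.
Only numpy, scipy, OpenCV 4.12 (cv2) and the standard library are available. Lean on these libraries where they do the work, as an engineer would, in place of code of your own. Each camera call takes 0.05 s, during which the arm holds its last target. There are 200 camera calls.

## Working session

There is one attempt and no reset: what is moved stays moved. The work goes in short steps, Python scripts to look and compute and a tool call to move; the robot and the scene stay as the last step left them, time stands still between calls to the robot, and variables do not carry over. Pictures are saved under pics/ and viewed, at most 10 in all, crops included, and the job is handed in when it is done.

Besides the shell and the picture viewer there is one more tool, called after "Emit:" by a JSON object that holds its "op" and its "data", one argument or row to a line. apply_moves: Moves the arm, as the interface text tells. Its arguments: {"type":"object","properties":{"increments":{"type":"string"},"squeeze":{"type":"number"}},"required":["increments"]}

```bash
ls; mkdir -p pics; cat > h.py <<'E'
import numpy as np, cv2
from rig import monitor, imaging, r
from scipy.spatial.transform import Rotation as R
def rot(o):
    o=np.array(o,float)
    return o if o.shape==(3,3) else (R.from_quat(o).as_matrix() if o.size==4 else R.from_euler('xyz',o,degrees=True).as_matrix())
def onplane(info,px,z):
    K=np.array(info['intrinsics']);d=np.linalg.inv(K)@np.array([px[0],px[1],1.]);d=rot(info['orientation'])@(d*[1,-1,-1]);p=np.array(info['position'],float)
    return p+d*(z-p[2])/d[2]
def proj(info,P):
    K=np.array(info['intrinsics']);c=rot(info['orientation']).T@(np.array(P,float)-info['position']);c=K@(c*[1,-1,-1]);return c[:2]/c[2]
def save(name,fn):
    im=imaging.snapshot(name);cv2.imwrite('pics/'+fn,im[:,:,::-1]);return im
E
python3 - <<'E'
from h import *
print(monitor.sense())
Z={'shaft_center':10,'shaft_plain_end':10,'seat':60,'strap_hinge':82,'vee':0,'end_stop':60,'thumb_top':None}
for c in ['top','scene']:
    save(c,c+'1.png'); i=imaging.camera_info(c); print(c,i)
    for l,z in Z.items():
        for d in imaging.place_of(c,l)[:2]:
            print(l,d, onplane(i,d['point'],z).round(1) if z is not None else '')
E
```

```text
pics
{'time': 0.0, 'q': array([-69.47620144,  24.93575473,   1.43084774,  90.18813279,
        -0.66294272,  64.97330046,  -4.30380855]), 'qvel': array([-0.03422749,  0.13446691, -0.03239243, -0.01016631,  0.17855627,
       -0.03813741, -0.08873829]), 'joint_torque': array([ 6.19374623e-04, -6.67830563e+01,  9.85500924e-01, -3.14464974e+01,
       -6.04389142e-02,  4.27285081e-02,  2.06032705e-04]), 'position': array([277.75621062, 559.32918437, 225.95907814]), 'orientation': array([-1.79911602e+02,  9.59592118e-03,  1.53593491e+02]), 'ft_force': array([ 0.01704815, -0.34609023, -0.18858777]), 'ft_torque': array([-0.02745497,  0.03646241,  0.01330103]), 'grip_force': 0.0, 'gripper_width': 92.08674363589805}
top {'intrinsics': array([[389.27857595,   0.        , 317.20253882],
       [  0.        , 389.27857595, 198.23816273],
       [  0.        ,   0.        ,   1.        ]]), 'position': array([ 355.32132469, -155.48275007,  922.07590573]), 'orientation': array([ 12.28712547,  -0.13675927, -95.40588132])}
shaft_center {'point': [263.0, 233.8], 'conf': 0.74} [479.7 -41.5  10. ]
sha
[... 468 characters left out ...]
2428723],
       [  0.        ,   0.        ,   1.        ]]), 'position': array([ 184.81369408, -593.30750771,  760.67554257]), 'orientation': array([ 39.09359647,  -0.77300042, -37.70409971])}
shaft_center {'point': [272.7, 196.1], 'conf': 0.94} [469.3 -38.7  10. ]
shaft_plain_end {'point': [255.4, 215.4], 'conf': 0.55} [399.5 -65.5  10. ]
seat {'point': [319.3, 218.8], 'conf': 0.65} [ 500.2 -200.4   60. ]
strap_hinge {'point': [344.2, 218.9], 'conf': 0.83} [ 535.7 -247.4   82. ]
strap_hinge {'point': [341.8, 237.7], 'conf': 0.74} [ 498.6 -283.3   82. ]
vee {'point': [326.5, 238.9], 'conf': 0.77} [ 504.1 -225.7    0. ]
end_stop {'point': [342.9, 238.5], 'conf': 0.87} [ 509.4 -276.4   60. ]
```

View pics/top1.png

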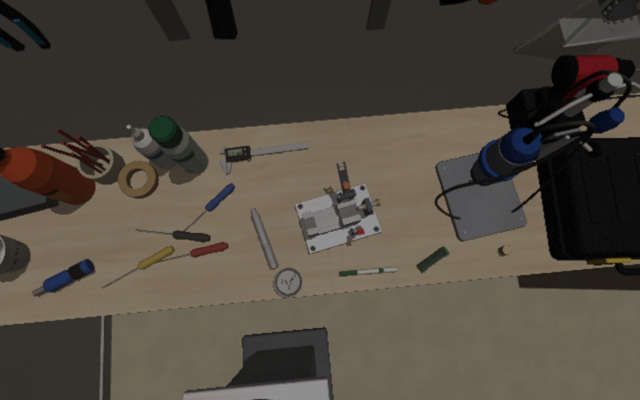

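View pics/scene1.png

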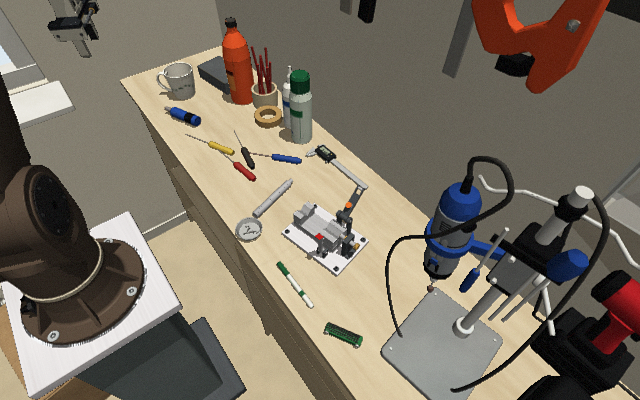

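The shaft lies with its plain end at about (271,266) and its stepped end at (253,209). The fixture is around (340,218), with the strap leaning back and the catch tab at (360,232). Next I'll move above the shaft.

```bash
cat >> h.py <<'E'
def goal(P,yaw):
    s=monitor.sense();M=rot(s['orientation']);d=M.T@(np.array(P,float)-s['position'])/1000
    y0=s['orientation'][2];dy=(yaw-y0+180)%360-180
    print('goal',P,yaw,'->',d.round(4),'spin',round(-np.radians(dy),4),'| t',round(s['time'],2),'F',s['ft_force'].round(1),'pos',s['position'].round(1),'ori',s['orientation'].round(2))
E
python3 -c "
from h import *
goal([465,-45,220],12)"
```

```text
goal [465, -45, 220] 12 -> [-0.4365 -0.4585  0.0067] spin 2.4712 | t 0.8 F [0.1 0.4 0.3] pos [277.9 559.8 226.7] ori [180.     0.   153.59]
```

Emit:
{"op": "apply_moves", "data": {
  "increments": "-0.4365 -0.4585 0.006 2.47 100;-0.4365 -0.4585 0.006 2.47 100;-0.4365 -0.4585 0.006 2.47 100;-0.4365 -0.4585 0.006 2.47 100;-0.4365 -0.4585 0.006 2.47 100;-0.4365 -0.4585 0.006 2.47 100;-0.4365 -0.4585 0.006 2.47 100;-0.4365 -0.4585 0.006 2.47 100;-0.4365 -0.4585 0.006 2.47 100;-0.4365 -0.4585 0.006 2.47 100;-0.4365 -0.4585 0.006 2.47 100;-0.4365 -0.4585 0.006 2.47 100;-0.4365 -0.4585 0.006 2.47 100;-0.4365 -0.4585 0.006 2.47 100;-0.4365 -0.4585 0.006 2.47 100;-0.4365 -0.4585 0.006 2.47 100;-0.4365 -0.4585 0.006 2.47 100;-0.4365 -0.4585 0.006 2.47 100;-0.4365 -0.4585 0.006 2.47 100;-0.4365 -0.4585 0.006 2.47 100"
}}

```text
time: 2.8
position: [465.0, -44.9, 220.8]
orientation: [-180.0, -0.0, 12.2]
ft_force: [-0.1, -0.1, -0.5]
gripper_width: 91.9
grip_force: 0.0
```

```bash
cat > look.py <<'E'
from h import *
import sys
save('wrist',sys.argv[1]); i=imaging.camera_info('wrist'); print(i['position'],i['orientation'])
Z=dict(a.split('=') for a in sys.argv[2:])
for l,z in Z.items():
    for d in imaging.place_of('wrist',l)[:2]: print(l,d,onplane(i,d['point'],float(z)).round(1))
E
python3 look.py w1.png shaft_center=10 shaft_plain_end=10 seat=60 strap_hinge=82 end_stop=60 vee=0
```

```text
[548.67887084 -26.64203573 377.7467454 ] [-1.80156389e+01 -1.47546006e-02 -7.78793344e+01]
shaft_center {'point': [315.0, 166.1], 'conf': 0.77} [475.1 -36.8  10. ]
shaft_center {'point': [457.2, 259.2], 'conf': 0.49} [ 383.2 -270.    10. ]
shaft_plain_end {'point': [321.2, 220.5], 'conf': 0.75} [401.2 -61.2  10. ]
shaft_plain_end {'point': [513.7, 159.1], 'conf': 0.28} [ 538.9 -289.4   10. ]
strap_hinge {'point': [515.3, 159.4], 'conf': 0.72} [ 540.9 -239.7   82. ]
end_stop {'point': [524.5, 180.9], 'conf': 0.94} [ 519.1 -276.5   60. ]
vee {'point': [456.5, 170.6], 'conf': 0.85} [ 507.5 -226.9    0. ]
vee {'point': [316.7, 169.2], 'conf': 0.25} [469.4 -40.2   0. ]
```

View pics/w1.png

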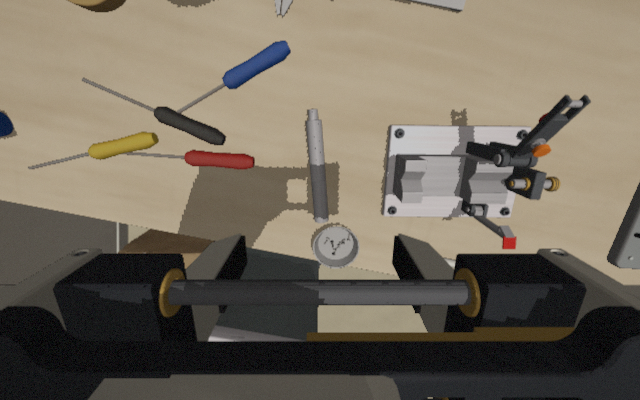

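The wrist view shows the shaft from its plain end at (321,220) to its stepped end at (312,110). The dish is at (335,245), close to the plain end. I'll fit the shaft axis from the picture.

```bash
python3 - <<'E'
from h import *
i=imaging.camera_info('wrist')
im=cv2.imread('pics/w1.png')
g=cv2.GaussianBlur(cv2.cvtColor(im,cv2.COLOR_BGR2HSV),(3,3),0)[:,:,1].astype(int)
rows=[]
for rr in range(106,226,6):
    c=[k for k in range(300,335) if g[rr,k]<45]
    rows.append((rr,(min(c),max(c)) if c else None, ))
print(rows)
a,b=onplane(i,(312.5,109),10),onplane(i,(321.2,220.5),10)
d=a-b;print(a,b,np.linalg.norm(d),np.degrees(np.arctan2(d[1],d[0])))
E
```

```text
[(106, None), (112, (308, 317)), (118, (308, 318)), (124, (306, 321)), (130, (306, 322)), (136, (307, 322)), (142, (307, 323)), (148, (308, 323)), (154, (308, 323)), (160, (309, 324)), (166, (310, 324)), (172, (310, 324)), (178, (311, 325)), (184, (311, 325)), (190, (312, 326)), (196, (312, 326)), (202, (313, 327)), (208, (313, 327)), (214, (314, 327)), (220, (314, 328))]
[544.77144962 -19.17830392  10.        ] [401.1490051  -61.19100704  10.        ] 149.64115005749014 16.30535122251511
```

```bash
python3 -c "
from h import *
goal([480.7,-37.9,3],16.3)"
```

```text
goal [480.7, -37.9, 3] 16.3 -> [ 0.0168 -0.0036  0.2177] spin -0.0735 | t 3.15 F [-0.7 -0.1 -0.4] pos [465.  -45.  220.7] ori [-180.     -0.     12.09]
```

Emit:
{"op": "apply_moves", "data": {
  "increments": "0.017 -0.0035 0.05 -0.0735 60;0.017 -0.0035 0.1 -0.0735 60;0.017 -0.0035 0.15 -0.0735 60;0.017 -0.0035 0.18 -0.0735 60;0.017 -0.0035 0.2 -0.0735 60;0.017 -0.0035 0.21 -0.0735 60;0.017 -0.0035 0.217 -0.0735 60;0.017 -0.0035 0.217 -0.0735 60;0.017 -0.0035 0.217 -0.0735 40;0.017 -0.0035 0.217 -0.0735 30;0.017 -0.0035 0.217 -0.0735 20;0.017 -0.0035 0.217 -0.0735 10;0.017 -0.0035 0.217 -0.0735 10;0.017 -0.0035 0.217 -0.0735 10;0.017 -0.0035 0.217 -0.0735 10",
  "squeeze": 25
}}

```text
time: 4.65
position: [481.0, -37.8, 3.9]
orientation: [-180.0, -0.0, 16.3]
ft_force: [-0.9, 1.2, 6.2]
gripper_width: 19.2
grip_force: 25.0
```

```bash
python3 -c "
from h import *
goal([493,-155,175],100)"
```

```text
goal [493, -155, 175] 100 -> [-0.0213  0.1158 -0.1711] spin -1.461 | t 4.65 F [-0.9  1.2  6.2] pos [481.  -37.8   3.9] ori [-1.7998e+02 -2.0000e-02  1.6290e+01]
```

Emit:
{"op": "apply_moves", "data": {
  "increments": "0 0 -0.02 0 10;0 0 -0.06 0 10;0 0 -0.11 0 10;0 0 -0.15 0 10;0 0 -0.171 0 10;-0.005 0.03 -0.171 -0.14 10;-0.01 0.06 -0.171 -0.28 10;-0.015 0.08 -0.171 -0.42 10;-0.0213 0.1 -0.171 -0.56 10;-0.0213 0.116 -0.171 -0.7 10;-0.0213 0.116 -0.171 -0.84 10;-0.0213 0.116 -0.171 -0.98 10;-0.0213 0.116 -0.171 -1.12 10;-0.0213 0.116 -0.171 -1.26 10;-0.0213 0.116 -0.171 -1.4 10;-0.0213 0.116 -0.171 -1.461 10;-0.0213 0.116 -0.171 -1.461 10;-0.0213 0.116 -0.171 -1.461 10"
}}

```text
time: 6.45
position: [492.4, -155.3, 174.3]
orientation: [-179.9, -0.0, 99.9]
ft_force: [-0.5, 0.1, -4.8]
gripper_width: 19.1
grip_force: 25.0
```

```bash
python3 look.py w2.png shaft_center=180 shaft_plain_end=180 seat=60 strap_hinge=82 end_stop=60 vee=0; python3 -c "
from h import *
goal([493,-155,175],100)
i=imaging.camera_info('wrist')
for P in [(499,-191,60),(509,-245,58)]: print(proj(i,P))"
```

```text
[479.33338532 -71.53960473 331.34153501] [-1.80596734e+01  1.56230340e-02  9.82983825e+00]
shaft_center {'point': [319.4, 264.6], 'conf': 0.89} [ 495.  -161.7  180. ]
goal [493, -155, 175] 100 -> [ 0.0002  0.0001 -0.0003] spin -0.0004 | t 6.8 F [ 0.3  0.9 -2.8] pos [ 493.  -155.2  174.7] ori [-180.     -0.     99.98]
[317.838876   228.35717747]
[318.39993001 272.853168  ]
```

View pics/w2.png

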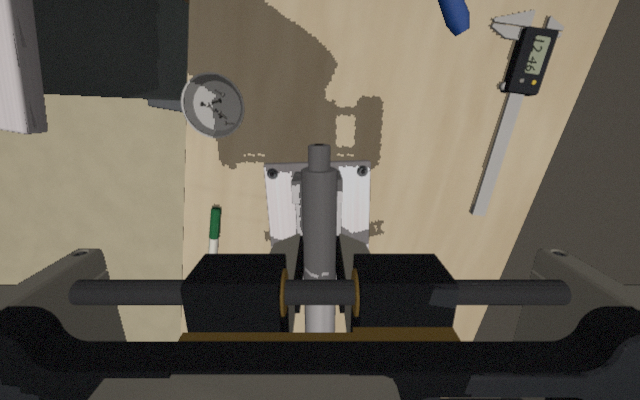

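The shaft is held, with its stepped end at (319,150). The base's near edge runs from (265,166) to (370,163), with screws at (272,173) and (362,171). I'll use these to get the fixture's yaw and axis.

```bash
python3 - <<'E'
from h import *
i=imaging.camera_info('wrist')
im=cv2.imread('pics/w2.png')
c=cv2.resize(im[140:260,240:400],None,fx=5,fy=5,interpolation=cv2.INTER_CUBIC)
cv2.imwrite('pics/w2c.png',c)
w1=cv2.imread('pics/w1.png');cv2.imwrite('pics/w1c.png',cv2.resize(w1[85:265,375:600],None,fx=3.5,fy=3.3,interpolation=cv2.INTER_CUBIC))
E
```

```text
(no output)
```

View pics/w2c.png

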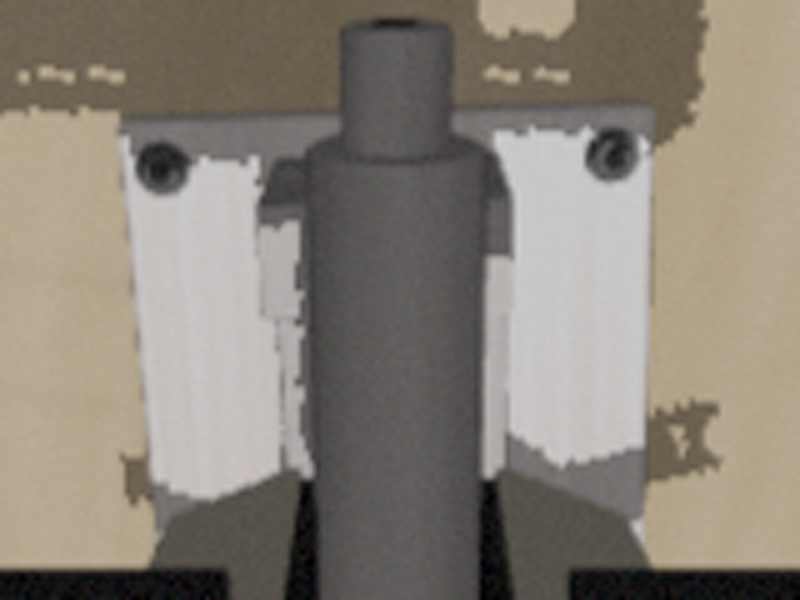

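View pics/w1c.png

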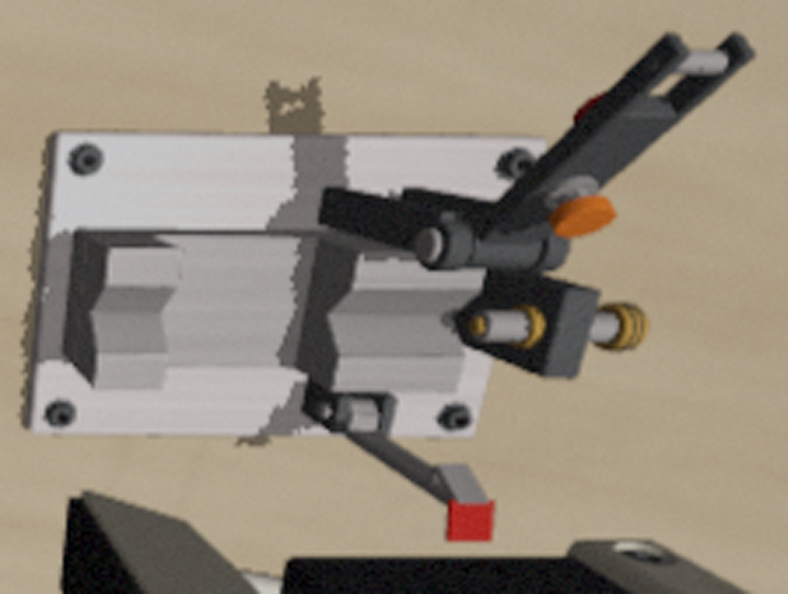

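The crops show the base corners, the V notch and the leaning strap clearly. The strap leans back to the right, and its tip pin is at about (576,104) in w1. I'll compute the fixture pose from these.

```bash
python3 - <<'E'
from h import *
i2=imaging.camera_info('wrist')
i1=dict(i2); i1['position']=np.array([548.67887084,-26.64203573,377.7467454]); i1['orientation']=np.array([-18.0156389,-0.0147546992,-77.8793344])
c1=lambda u,v:(375+u/3.5,85+v/3.3)
c2=lambda u,v:(240+u/5,140+v/5)
for n,i,p,z in [('w2 base -x+y',i2,c2(121,118),12),('w2 base +x+y',i2,c2(652,105),12),('w2 left edge low',i2,c2(150,490),12),('w2 right low',i2,c2(642,510),12),
 ('w2 scr -x',i2,c2(162,167),14),('w2 scr +x',i2,c2(613,153),14),
 ('w1 base +x+y',i1,c1(52,133),12),('w1 base -x+y',i1,c1(30,432),12),('w1 base -x-y',i1,c1(473,436),12),
 ('w1 scr +x+y',i1,c1(86,159),14),('w1 scr -x+y',i1,c1(60,412),14),('w1 scr -x-y',i1,c1(457,416),14),('w1 scr +x-y',i1,c1(516,163),14),
 ('w1 Vbottom y53',i1,c1(93,313),46),('w1 V edge -x y53',i1,c1(108,354),58),('w1 V edge+x y53',i1,c1(107,285),58),
 ('w1 V edge+x y29',i1,c1(178,285),58),('w1 screw nose',i1,c1(478,325),60),('post face screw',i1,c1(540,325),60)]:
    print(n,onplane(i,p,z).round(1))
E
```

```text
w2 base -x+y [ 428.2 -143.2   12. ]
w2 base +x+y [ 547.2 -119.3   12. ]
w2 left edge low [ 445.9 -235.3   12. ]
w2 right low [ 568.1 -219.5   12. ]
w2 scr -x [ 439.1 -152.5   14. ]
w2 scr +x [ 540.5 -131.4   14. ]
w1 base +x+y [ 546.1 -118.    12. ]
w1 base -x+y [ 426.9 -144.3   12. ]
w1 base -x-y [ 462.1 -317.1   12. ]
w1 scr +x+y [ 539.4 -132.2   14. ]
w1 scr -x+y [ 438.6 -152.7   14. ]
w1 scr -x-y [ 469.6 -305.6   14. ]
w1 scr +x-y [ 570.5 -284.2   14. ]
w1 Vbottom y53 [ 487.8 -141.6   46. ]
w1 V edge -x y53 [ 476.6 -146.9   58. ]
w1 V edge+x y53 [ 500.7 -139.    58. ]
w1 V edge+x y29 [ 505.6 -161.9   58. ]
w1 screw nose [ 513.1 -263.2   60. ]
post face screw [ 517.4 -283.3   60. ]
```

```bash
python3 -c "
from h import *
goal([495.5,-174.6,62],101.5)"
```

```text
goal [495.5, -174.6, 62] 101.5 -> [-0.0195 -0.0009  0.1127] spin -0.0266 | t 6.8 F [ 0.3  0.9 -2.8] pos [ 493.  -155.2  174.7] ori [-180.     -0.     99.98]
```

Emit:
{"op": "apply_moves", "data": {
  "increments": "-0.0195 -0.001 0.02 -0.0266 10;-0.0195 -0.001 0.05 -0.0266 10;-0.0195 -0.001 0.08 -0.0266 10;-0.0195 -0.001 0.1 -0.0266 10;-0.0195 -0.001 0.106 -0.0266 10;-0.0195 -0.001 0.106 -0.0266 10;-0.0195 -0.001 0.106 -0.0266 10"
}}

```text
time: 7.5
position: [496.1, -175.0, 69.7]
orientation: [179.9, 0.0, 101.5]
ft_force: [-0.1, -0.4, -3.3]
gripper_width: 19.4
grip_force: 25.0
```

```bash
python3 -c "
from h import *
save('wrist','w3.png')
goal([495.5,-174.6,54],101.5)"
```

```text
goal [495.5, -174.6, 54] 101.5 -> [ 0.0005 -0.0007  0.0159] spin 0.0003 | t 7.55 F [-0.4  0.4 -4.4] pos [ 496.3 -175.    69.9] ori [1.7989e+02 5.0000e-02 1.0152e+02]
```

View pics/w3.png

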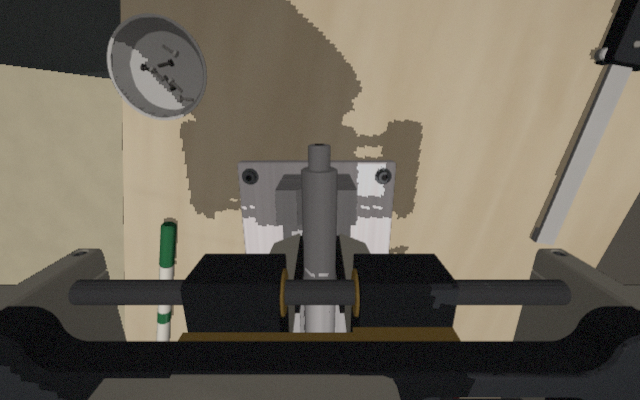

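The shaft sits over the V, its axis at column 319. The block and screw midpoints are at about 317, so I need a 1.5 mm trim. I'll lower it gently.

Emit:
{"op": "apply_moves", "data": {
  "increments": "0 -0.0015 0.004 0 10;0 -0.0015 0.007 0 10;0 -0.0015 0.009 0 10;0 -0.0015 0.011 0 10;0 -0.0015 0.012 0 10;0 -0.0015 0.013 0 10;0 -0.0015 0.013 0 10"
}}

```text
time: 8.25
position: [494.0, -175.2, 55.7]
orientation: [180.0, 0.0, 101.5]
ft_force: [0.4, -1.3, -3.2]
gripper_width: 19.5
grip_force: 25.7
```

Emit:
{"op": "apply_moves", "data": {
  "increments": "0 0 0.001 0 10;0 0 0.001 0 10;0 0 0.002 0 10;0 0 0.002 0 10;0 0 0.002 0 10"
}}

```text
time: 8.75
position: [494.1, -175.2, 54.0]
orientation: [180.0, 0.0, 101.5]
ft_force: [-0.6, -2.1, 2.9]
gripper_width: 19.0
grip_force: 26.2
```

Emit:
{"op": "apply_moves", "data": {
  "increments": "0 0 0 0 27;0 0 0 0 27;0 0 0 0 27;0 0 0 0 27"
}}

```text
time: 9.15
position: [494.3, -175.2, 53.8]
orientation: [180.0, 0.0, 101.5]
ft_force: [1.9, -3.0, 1.2]
gripper_width: 24.4
grip_force: 1.5
```

Emit:
{"op": "apply_moves", "data": {
  "increments": "0 0 0 0 10;0 0 0 0 10;0 0 0 0 10;0 0 0 0 10;0 0 0 0 10",
  "squeeze": 20
}}

```text
time: 9.65
position: [494.0, -175.2, 53.7]
orientation: [180.0, 0.0, 101.5]
ft_force: [2.0, -3.6, -0.8]
gripper_width: 19.4
grip_force: 20.8
```

Emit:
{"op": "apply_moves", "data": {
  "increments": "-0.001 0 0 0 10;-0.002 0 0 0 10;-0.003 0 0 0 10;-0.003 0 0 0 10"
}}

```text
time: 10.05
position: [494.0, -175.4, 53.6]
orientation: [-179.9, -0.2, 101.6]
ft_force: [-0.5, 6.7, 7.2]
gripper_width: 19.6
grip_force: 20.2
```

```bash
python3 - <<'E'
from h import *
s=monitor.sense();print(s['position'],s['ft_force'],s['ft_torque'])
for c in ['top','scene']:
    im=save(c,c+'2.png'); i=imaging.camera_info(c)
    for l in ['shaft_center','shaft_plain_end','seat','end_stop']:
        for d in imaging.place_of(c,l)[:1]: print(c,l,d,onplane(i,d['point'],60).round(1))
a=cv2.resize(cv2.imread('pics/scene2.png')[170:290,250:400],None,fx=5,fy=5,interpolation=cv2.INTER_CUBIC)
cv2.imwrite('pics/s2c.png',a)
E
```

```text
[ 493.99733508 -175.37742965   53.6390978 ] [-0.4706016   6.67561058  7.22828906] [ 1.37058078  0.21973669 -0.04709137]
top shaft_plain_end {'point': [353.8, 208.4], 'conf': 0.41} [ 511.  -255.1   60. ]
top end_stop {'point': [363.8, 205.5], 'conf': 0.51} [ 515.5 -278.4   60. ]
scene shaft_center {'point': [312.5, 215.4], 'conf': 0.64} [ 493.4 -182.7   60. ]
scene shaft_plain_end {'point': [338.4, 233.1], 'conf': 0.82} [ 510.5 -258.9   60. ]
scene seat {'point': [316.8, 216.3], 'conf': 0.6} [ 500. -191.   60.]
scene end_stop {'point': [345.8, 238.1], 'conf': 0.77} [ 515.3 -279.6   60. ]
```

View pics/s2c.png

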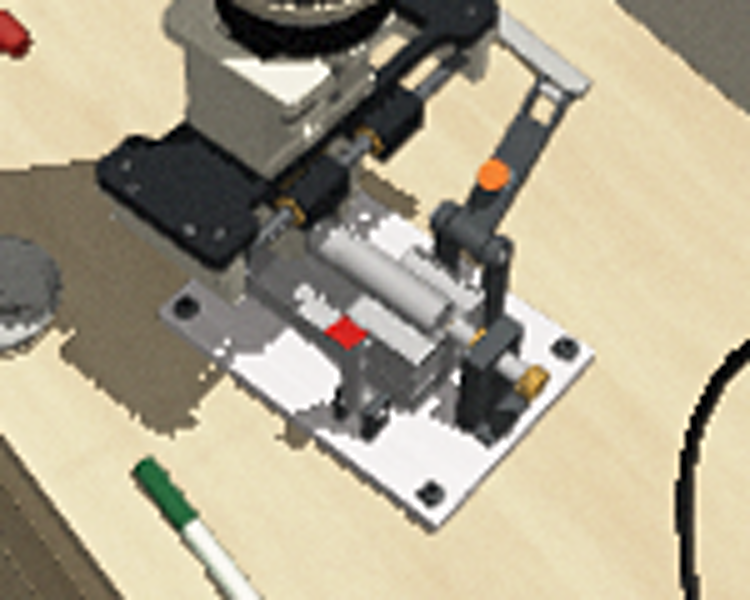

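The plain end appears very close to the screw nose, so this may already be contact. I'll take off the down-force and see whether it moves.

Emit:
{"op": "apply_moves", "data": {
  "increments": "0 0 -0.001 0 10;0 0 -0.002 0 10;0 0 -0.002 0 10;0 0 -0.002 0 10"
}}

```text
time: 10.95
position: [494.0, -178.1, 55.4]
orientation: [-180.0, -0.0, 101.5]
ft_force: [0.0, 0.2, -4.0]
gripper_width: 19.4
grip_force: 20.0
```

Emit:
{"op": "apply_moves", "data": {
  "increments": "0 0 0.001 0 10;0 0 0.001 0 10;-0.0005 0 0.001 0 10;-0.001 0 0.001 0 10;-0.0015 0 0.001 0 10;-0.002 0 0.001 0 10;-0.002 0 0.001 0 10"
}}

```text
time: 11.65
position: [494.9, -179.9, 54.7]
orientation: [-180.0, -0.0, 101.5]
ft_force: [-0.1, 0.3, -3.3]
gripper_width: 19.5
grip_force: 20.0
```

Emit:
{"op": "apply_moves", "data": {
  "increments": "-0.0005 0 0.0003 0 10;-0.001 0 0.0003 0 10;-0.0015 0 0.0003 0 10;-0.002 0 0.0003 0 10;-0.0025 0 0.0003 0 10;-0.003 0 0.0003 0 10;-0.003 0 0.0003 0 10"
}}

```text
time: 12.35
position: [495.1, -181.5, 54.2]
orientation: [-180.0, -0.1, 101.6]
ft_force: [-1.6, 5.3, -2.4]
gripper_width: 19.6
grip_force: 20.0
```

Emit:
{"op": "apply_moves", "data": {
  "increments": "-0.0005 0 0 0 10;-0.001 0 0 0 10;-0.001 0 0 0 10"
}}

```text
time: 12.65
position: [495.1, -181.5, 54.0]
orientation: [-179.9, -0.2, 101.6]
ft_force: [-0.9, 9.1, -2.9]
gripper_width: 19.4
grip_force: 20.0
```

Emit:
{"op": "apply_moves", "data": {
  "increments": "-0.0004 0 0 0 10;-0.0005 0 0 0 10;-0.0005 0 0 0 10"
}}

```text
time: 12.95
position: [495.0, -181.6, 54.0]
orientation: [-179.9, -0.2, 101.6]
ft_force: [-2.2, 10.6, -2.1]
gripper_width: 19.1
grip_force: 20.0
```

Emit:
{"op": "apply_moves", "data": {
  "increments": "0 0 0 0 27;0 0 0 0 27;0 0 0 0 27;0.003 0 0 0 27;0.003 0 0 0 27"
}}

```text
time: 13.45
position: [495.2, -181.2, 54.5]
orientation: [180.0, 0.0, 101.5]
ft_force: [0.1, -0.2, 0.2]
gripper_width: 24.9
grip_force: 0.0
```

Emit:
{"op": "apply_moves", "data": {
  "increments": "0 0 0 0 10;0 0 0 0 10;0 0 0 0 10;0 0 0 0 10;-0.001 0 0 0 10;-0.002 0 0 0 10;-0.0025 0 0 0 10;-0.003 0 0 0 10;-0.003 0 0 0 10",
  "squeeze": 20
}}

```text
time: 14.35
position: [495.3, -181.5, 54.4]
orientation: [-179.9, -0.2, 101.6]
ft_force: [-3.0, 9.9, 9.2]
gripper_width: 19.2
grip_force: 20.0
```

Emit:
{"op": "apply_moves", "data": {
  "increments": "0 0 0 0 30;0 0 0 0 30;0 0 0 0 30;0.003 0 0 0 30;0.003 0 -0.01 0 30;0.003 0 -0.03 0 30;0.003 0 -0.06 0 30;0.003 0 -0.1 0 30;0.003 0 -0.14 0 30;0.003 0 -0.18 0 30;0.003 0 -0.2 0 0;0.003 0 -0.2 0 0"
}}

```text
time: 15.55
position: [496.7, -182.1, 258.3]
orientation: [179.7, 0.1, 101.5]
ft_force: [0.3, 0.1, -0.6]
gripper_width: 16.2
grip_force: 0.0
```

```bash
python3 - <<'E'
from h import *
from scipy.optimize import minimize_scalar
yaw=np.radians(11.5);X=np.array([np.cos(yaw),np.sin(yaw),0]);Y=np.array([-np.sin(yaw),np.cos(yaw),0]);Z=np.array([0,0,1.])
seat=np.array([499.,-192,60]);H=seat+32*X-55*Y+22*Z
th=lambda a:H+(-53*np.cos(a)+8*np.sin(a))*X+(53*np.sin(a)+8*np.cos(a))*Z
pin=lambda a:H+(-76*np.cos(a))*X+76*np.sin(a)*Z
print('hinge',H)
for c in ['wrist','top','scene']:
    save(c,c+'5.png'); i=imaging.camera_info(c)
    for l in ['thumb_top','strap_hinge','strap','shaft_plain_end','shaft_center']:
        for d in imaging.place_of(c,l)[:1]:
            out=''
            if l=='thumb_top':
                m=min(np.arange(0,2.5,.02),key=lambda a:np.linalg.norm(proj(i,th(a))-d['point'])); out=(m,proj(i,th(m)).round(1))
            if l=='strap_hinge': out=proj(i,H).round(1)
            if 'shaft' in l: out=onplane(i,d['point'],60).round(1)
            print(c,l,d,out)
i=imaging.camera_info('wrist')
i1=dict(i); i1['position']=np.array([548.67887084,-26.64203573,377.7467454]); i1['orientation']=np.array([-18.0156389,-0.0147546992,-77.8793344])
for a in np.arange(1.2,2.5,.1): print(round(a,1),proj(i1,pin(a)).round(0),end=' ')
print('pin px w1',375+705/3.5,85+62/3.3); goal([500,-190,250],11.5)
E
```

```text
hinge [ 541.32282694 -239.51608485   82.        ]
wrist strap_hinge {'point': [344.1, 230.0], 'conf': 0.86} [343.6 230.2]Traceback (most recent call last):
  File "<stdin>", line 11, in <module>
ValueError: it knows: caliper, end_stop, marker, parts_dish, pressure_pad, seat, shaft_center, shaft_plain_end, strap_hinge, thumb_top, vee
```

```bash
cat > fx.py <<'E'
from h import *
yaw=np.radians(11.5);X=np.array([np.cos(yaw),np.sin(yaw),0]);Y=np.array([-np.sin(yaw),np.cos(yaw),0]);Z=np.array([0,0,1.])
seat=np.array([499.,-192,60]);H=seat+32*X-55*Y+22*Z
th=lambda a:H+(-53*np.cos(a)+8*np.sin(a))*X+(53*np.sin(a)+8*np.cos(a))*Z
pin=lambda a:H+(-76*np.cos(a))*X+76*np.sin(a)*Z
pad=lambda a:H+(-32*np.cos(a)-8*np.sin(a))*X+(32*np.sin(a)-8*np.cos(a))*Z
E
python3 - <<'E'
from fx import *
for c in ['wrist','top','scene']:
    if c!='wrist': save(c,c+'6.png')
    i=imaging.camera_info(c)
    for l in ['thumb_top','pressure_pad','shaft_plain_end','shaft_center']:
        for d in imaging.place_of(c,l)[:1]:
            f={'thumb_top':th,'pressure_pad':pad}.get(l)
            if f:
                m=min(np.arange(0,2.5,.02),key=lambda a:np.linalg.norm(proj(i,f(a))-d['point'])); out=(m,proj(i,f(m)).round(1))
            else: out=onplane(i,d['point'],60).round(1)
            print(c,l,d,out)
i=imaging.camera_info('wrist')
i1=dict(i); i1['position']=np.array([548.67887084,-26.64203573,377.7467454]); i1['orientation']=np.array([-18.0156389,-0.0147546992,-77.8793344])
for a in np.arange(1.2,2.5,.1): print(round(a,1),proj(i1,pin(a)).round(0),end=' ')
print('pin px w1',375+705/3.5,85+62/3.3); goal([500,-190,250],11.5)
E
```

```text
wrist pressure_pad {'point': [355.4, 237.2], 'conf': 0.58} (np.float64(2.14), array([356.4, 243. ]))
wrist shaft_plain_end {'point': [317.7, 235.4], 'conf': 0.56} [ 510.  -261.7   60. ]
wrist shaft_center {'point': [314.5, 181.3], 'conf': 0.88} [ 491.  -187.9   60. ]
scene thumb_top {'point': [347.1, 202.3], 'conf': 0.64} (np.float64(1.44), array([345.7, 200.8]))
scene pressure_pad {'point': [349.6, 203.6], 'conf': 0.46} (np.float64(2.4), array([349.6, 203.5]))
scene shaft_plain_end {'point': [340.1, 233.7], 'conf': 0.6} [ 512.6 -262.5   60. ]
scene shaft_center {'point': [328.0, 237.2], 'conf': 0.2} [ 484.5 -253.1   60. ]
1.2 [563. 206.] 1.3 [568. 199.] 1.4 [572. 191.] 1.5 [576. 182.] 1.6 [579. 173.] 1.7 [581. 163.] 1.8 [583. 154.] 1.9 [583. 144.] 2.0 [582. 134.] 2.1 [581. 125.] 2.2 [579. 117.] 2.3 [576. 109.] 2.4 [572. 102.] pin px w1 576.4285714285714 103.78787878787878
goal [500, -190, 250] 11.5 -> [-0.0094  0.003   0.0044] spin 1.5711 | t 16.4 F [ 0.  -0.5  0.6] pos [ 495.2 -181.4  254.4] ori [180.     0.   101.52]
```

View pics/wrist5.png

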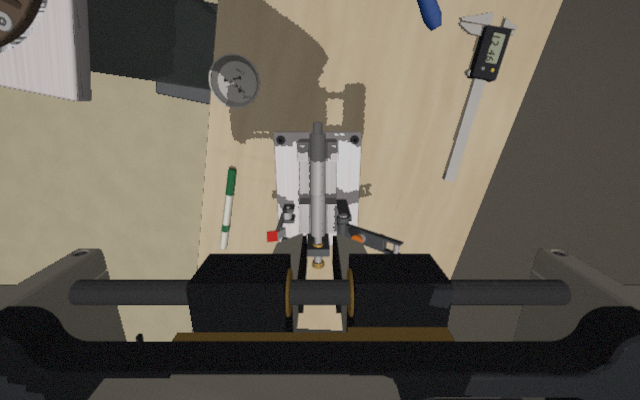

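The shaft is lying in the V up to the screw at (318,243), and the strap leans back at about 2.3 rad. I'll go behind the strap with the camera on the robot's side and check the joint range and wall clearance first.

```bash
python3 - <<'E'
from fx import *
s=monitor.sense();print(s['q'].round(1))
print('bench far edge',onplane(imaging.camera_info('top'),(345,118),0))
w=H+80*X;print('P0',w)
goal([w[0],w[1],205],191.5)
E
```

```text
[ -5.4  14.7  24.9 102.9  -6.8  63.9  33.3]
bench far edge [ 755.98041735 -266.49122271    0.        ]
P0 [ 619.71680331 -223.5666501    82.        ]
goal [np.float64(619.7168033104787), np.float64(-223.56665009941952), 205] 191.5 -> [-0.0662  0.1136  0.0494] spin -1.5705 | t 16.4 F [ 0.  -0.5  0.6] pos [ 495.2 -181.4  254.4] ori [180.     0.   101.52]
```

Emit:
{"op": "apply_moves", "data": {
  "increments": "-0.02 0.03 0 -0.15 0;-0.04 0.06 0 -0.3 0;-0.06 0.09 0 -0.45 0;-0.066 0.1136 0 -0.6 0;-0.066 0.1136 0 -0.75 0;-0.066 0.1136 0 -0.9 0;-0.066 0.1136 0 -1.05 0;-0.066 0.1136 0 -1.2 0;-0.066 0.1136 0 -1.35 0;-0.066 0.1136 0 -1.5 0;-0.066 0.1136 0 -1.5705 0;-0.066 0.1136 0.03 -1.5705 0;-0.066 0.1136 0.049 -1.5705 0;-0.066 0.1136 0.049 -1.5705 0"
}}

```text
time: 17.8
position: [618.0, -222.8, 202.5]
orientation: [179.9, -0.3, -168.5]
ft_force: [0.4, 1.2, -1.0]
gripper_width: 0.4
grip_force: 0.0
```

```bash
python3 - <<'E'
from fx import *
s=monitor.sense();print(s['q'].round(1))
w=H+80*X
goal([w[0],w[1],117],191.5)
save('wrist','w7.png');i=imaging.camera_info('wrist')
for l in ['thumb_top','pressure_pad','strap_hinge']:
    for d in imaging.place_of('wrist',l)[:1]: print(l,d)
print('hinge',proj(i,H).round(1),{round(a,2):(proj(i,pin(a)).round(0),proj(i,pad(a)).round(0)) for a in (2.1,2.2,2.3,2.4)})
E
```

```text
[ 12.1  29.1   4.8  87.   -2.6  64.4 118.9]
goal [np.float64(619.7168033104787), np.float64(-223.56665009941952), 117] 191.5 -> [-0.0019 -0.0013  0.0855] spin -0.0 | t 17.8 F [ 0.4  1.2 -1. ] pos [ 618.  -222.8  202.5] ori [ 179.86   -0.26 -168.5 ]
pressure_pad {'point': [316.7, 124.7], 'conf': 0.55}
strap_hinge {'point': [315.0, 109.8], 'conf': 0.91}
hinge [318.3 111.5] {2.1: (array([318., 165.]), array([318., 123.])), 2.2: (array([318., 172.]), array([318., 127.])), 2.3: (array([318., 178.]), array([318., 131.])), 2.4: (array([318., 183.]), array([318., 134.]))}
```

View pics/w7.png

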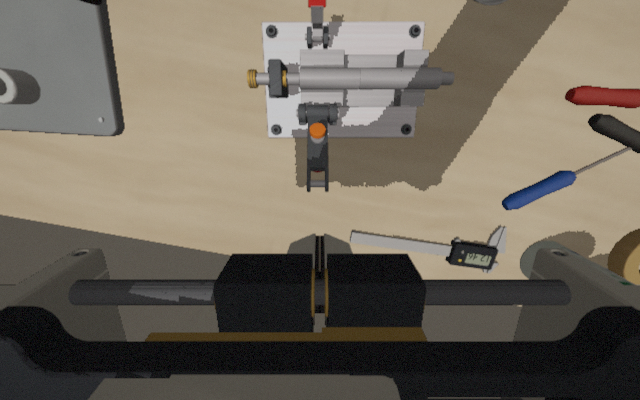

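The strap tip is at (317,187) with the fingertips clear behind it, and the shaft rests against the screw. I'll go down behind the strap and push it up.

Emit:
{"op": "apply_moves", "data": {
  "increments": "-0.002 -0.0013 0.03 0 0;-0.002 -0.0013 0.06 0 0;-0.002 -0.0013 0.0855 0 0;-0.002 -0.0013 0.0855 0 0;0.004 -0.0013 0.0855 0 0;0.01 -0.0013 0.0855 0 0;0.016 -0.0013 0.0855 0 0;0.022 -0.0013 0.0855 0 0;0.028 -0.0013 0.0855 0 0;0.034 -0.0013 0.0855 0 0;0.04 -0.0013 0.0855 0 0;0.046 -0.0013 0.0855 0 0;0.052 -0.0013 0.0855 0 0;0.056 -0.0013 0.0855 0 0;0.061 -0.0013 0.08 0 0;0.061 -0.0013 0.0755 0 0;0.061 -0.0013 0.0755 0 0"
}}

```text
time: 19.7
position: [560.3, -237.1, 130.7]
orientation: [-180.0, 0.0, -168.5]
ft_force: [-0.0, 0.1, 0.0]
gripper_width: 0.1
grip_force: 0.0
```

```bash
python3 - <<'E'
from fx import *
s=monitor.sense();d=s['position']-H;print('rel',(d@X).round(1),(d@Y).round(1),d[2].round(1),s['ft_force'].round(1))
w=H;goal([w[0],w[1],127],191.5)
save('scene','s8.png')
for l in ['thumb_top','pressure_pad']: print(l,imaging.place_of('scene',l)[:1])
i=imaging.camera_info('scene')
print({round(a,2):(proj(i,pin(a)).round(0),proj(i,pad(a)).round(0),proj(i,th(a)).round(0)) for a in (.9,1.1,1.3,1.5,1.7)})
E
```

```text
rel 19.1 -1.4 48.7 [-0.   0.1  0. ]
goal [np.float64(541.3228269408123), np.float64(-239.5160848527953), 127] 191.5 -> [0.0191 0.0014 0.0037] spin -0.0003 | t 19.7 F [-0.   0.1  0. ] pos [ 560.3 -237.1  130.7] ori [-1.7997e+02  4.0000e-02 -1.6851e+02]
thumb_top [{'point': [343.5, 236.1], 'conf': 0.15}]
pressure_pad [{'point': [339.4, 214.2], 'conf': 0.5}]
{0.9: (array([332., 212.]), array([337., 217.]), array([338., 210.])), 1.1: (array([336., 206.]), array([339., 215.]), array([341., 206.])), 1.3: (array([340., 201.]), array([340., 212.]), array([344., 203.])), 1.5: (array([345., 196.]), array([342., 210.]), array([347., 200.])), 1.7: (array([349., 192.]), array([344., 208.]), array([349., 198.]))}
```

Emit:
{"op": "apply_moves", "data": {
  "increments": "0.008 0.0014 -0.003 0 0;0.0164 0.0014 -0.0043 0 0;0.025 0.0014 -0.002 0 0;0.033 0.0014 0 0 0;0.038 0.0014 0.002 0 0;0.0435 0.0014 0.005 0 0;0.048 0.0014 0.0085 0 0;0.053 0.0014 0.0122 0 0;0.057 0.0014 0.0165 0 0;0.061 0.0014 0.0207 0 0;0.064 0.0014 0.0245 0 0;0.067 0.0014 0.028 0 0;0.07 0.0014 0.0285 0 0;0.07 0.0014 0.0285 0 0"
}}

```text
time: 21.25
position: [490.9, -249.5, 101.4]
orientation: [180.0, -0.0, -168.5]
ft_force: [0.7, -0.8, 0.8]
gripper_width: 0.3
grip_force: 0.1
```

```bash
python3 - <<'E'
from fx import *
s=monitor.sense();d=s['position']-H;print('rel',(d@X).round(1),(d@Y).round(1),d[2].round(1),s['ft_force'].round(1))
w=H-53*X;goal([w[0],w[1],90],191.5)
save('scene','s9.png')
for l in ['thumb_top','pressure_pad']: print(l,imaging.place_of('scene',l)[:1])
a=cv2.resize(cv2.imread('pics/s9.png')[170:290,250:400],None,fx=5,fy=5,interpolation=cv2.INTER_CUBIC)
cv2.imwrite('pics/s9c.png',a)
E
```

```text
rel -51.4 0.3 19.4 [ 0.7 -0.8  0.8]
goal [np.float64(489.3868175959084), np.float64(-250.08258537690676), 90] 191.5 -> [ 0.0016 -0.0003  0.0114] spin -0.0001 | t 21.25 F [ 0.7 -0.8  0.8] pos [ 490.9 -249.5  101.4] ori [ 1.8000e+02 -1.0000e-02 -1.6851e+02]
thumb_top [{'point': [313.4, 217.2], 'conf': 0.47}]
pressure_pad []
```

View pics/s9c.png

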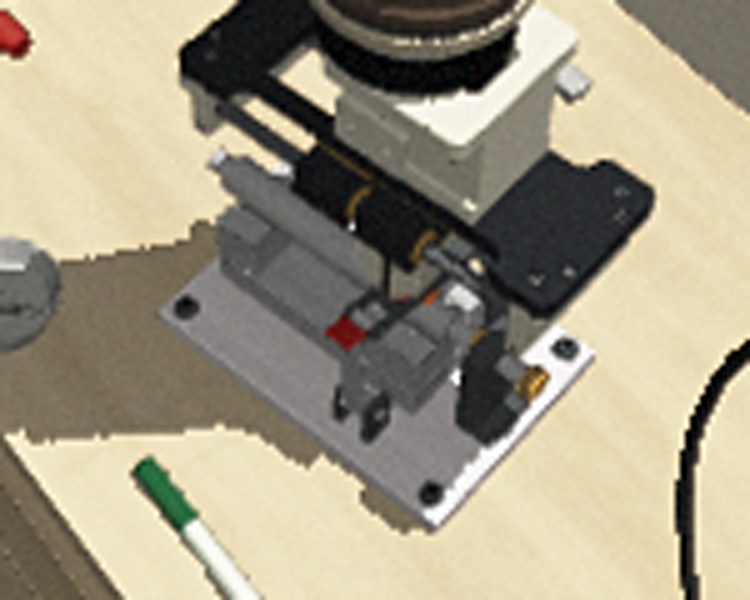

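The strap is nearly level, with its fork at the catch and the fingers on the thumb pad. My picture budget is used up, so I'll press by force alone.

Emit:
{"op": "apply_moves", "data": {
  "increments": "0.0015 0 0.002 0 0;0.0015 0 0.004 0 0;0.0015 0 0.006 0 0;0.0015 0 0.007 0 0;0.0015 0 0.008 0 0;0.0015 0 0.008 0 0"
}}

```text
time: 22.0
position: [489.3, -249.8, 93.4]
orientation: [180.0, -0.0, -168.5]
ft_force: [-1.2, -0.4, 4.3]
gripper_width: 0.7
grip_force: 1.9
```

Emit:
{"op": "apply_moves", "data": {
  "increments": "0 0 0.0007 0 0;0 0 0.0014 0 0;0 0 0.002 0 0;0 0 0.002 0 0"
}}

```text
time: 22.4
position: [488.9, -249.9, 91.3]
orientation: [180.0, -0.1, -168.5]
ft_force: [-3.7, -1.2, 5.4]
gripper_width: 0.6
grip_force: 2.7
```

Emit:
{"op": "apply_moves", "data": {
  "increments": "0 0 0.0007 0 0;0 0 0.0014 0 0;0 0 0.0014 0 0"
}}

```text
time: 22.7
position: [488.7, -249.9, 90.1]
orientation: [180.0, -0.1, -168.5]
ft_force: [-4.2, -0.1, 8.4]
gripper_width: 0.3
grip_force: 3.9
```

Emit:
{"op": "apply_moves", "data": {
  "increments": "0 0 0.0005 0 0;0 0 0.001 0 0;0 0 0.001 0 0"
}}

```text
time: 23.0
position: [488.6, -250.0, 89.2]
orientation: [180.0, -0.1, -168.5]
ft_force: [-5.0, 0.3, 9.6]
gripper_width: 0.6
grip_force: 5.0
```

Emit:
{"op": "apply_moves", "data": {
  "increments": "0 0 0.0005 0 0;0 0 0.001 0 0;0 0 0.001 0 0"
}}

```text
time: 23.3
position: [488.5, -250.0, 88.3]
orientation: [180.0, -0.1, -168.5]
ft_force: [-4.3, 0.5, 11.5]
gripper_width: 0.7
grip_force: 5.7
```

```bash
python3 - <<'E'
from fx import *
for k in range(1):
    s=monitor.sense();print(s['position'].round(1),s['ft_force'].round(1),s['ft_torque'].round(2))
E
```

```text
[ 488.5 -250.    88.3] [-4.3  0.5 11.5] [0.19 1.39 0.02]
```

Emit:
{"op": "apply_moves", "data": {
  "increments": "0 0 0.0005 0 0;0 0 0.001 0 0;0 0 0.001 0 0"
}}

```text
time: 23.6
position: [488.5, -250.0, 87.9]
orientation: [180.0, -0.1, -168.5]
ft_force: [-9.2, 1.3, 20.1]
gripper_width: 0.5
grip_force: 9.7
```

Force now rises stiffly at the strap's own stop, with the TCP at 87.9 mm, so it should be latched. I'll back off and check.

Emit:
{"op": "apply_moves", "data": {
  "increments": "0 0 -0.003 0 0;0 0 -0.005 0 0;0 0 -0.007 0 0;0 0 -0.007 0 0"
}}

```text
time: 24.0
position: [490.0, -249.6, 94.0]
orientation: [-180.0, 0.0, -168.5]
ft_force: [0.7, 0.5, -0.3]
gripper_width: 0.6
grip_force: 0.0
```

Emit:
{"op": "apply_moves", "data": {
  "increments": "0 0 -0.03 0 0;0 0 -0.07 0 0;0 0 -0.11 0 0;0 0 -0.15 0 0;0.03 0 -0.16 0 0;0.03 0 -0.16 0 0;0.03 0 -0.16 0 0"
}}

```text
time: 24.7
position: [460.1, -255.8, 254.1]
orientation: [-180.0, 0.0, -168.5]
ft_force: [0.2, -0.3, -0.2]
gripper_width: 0.4
grip_force: 0.0
```

```bash
python3 - <<'E'
from fx import *
s=monitor.sense();print(s['position'].round(1),s['ft_force'].round(1))
for c in ['wrist','scene','top']:
    save(c,c+'10.png');i=imaging.camera_info(c)
    for l in ['thumb_top','shaft_center','shaft_plain_end','strap_hinge']:
        print(c,l,[(d,onplane(i,d['point'],60).round(1)) for d in imaging.place_of(c,l)[:1]])
    print('th/pin by angle',{a:(proj(i,th(a)).round(1),proj(i,pin(a)).round(1)) for a in (0,.08,.15)},'H',proj(i,H).round(1))
E
```

```text
[ 460.1 -255.8  254.1] [ 0.2 -0.3 -0.2]
wrist thumb_top [({'point': [320.7, 206.3], 'conf': 0.6}, array([ 500.6, -245.1,   60. ]))]
wrist shaft_center [({'point': [358.9, 208.8], 'conf': 0.66}, array([ 494. , -194.9,   60. ]))]
wrist shaft_plain_end []
wrist strap_hinge [({'point': [318.8, 241.6], 'conf': 0.71}, array([ 551.5, -237.3,   60. ]))]
th/pin by angle {0: (array([318.6, 205.3]), array([318.6, 185.1])), 0.08: (array([318.6, 207.1]), array([318.6, 186.6])), 0.15: (array([318.6, 208.9]), array([318.6, 188.3]))} H [318.7 242.1]
scene thumb_top [({'point': [330.1, 228.3], 'conf': 0.42}, array([ 503.7, -237. ,   60. ]))]
scene shaft_center [({'point': [317.1, 218.1], 'conf': 0.89}, array([ 497.3, -195.6,   60. ]))]
scene shaft_plain_end [({'point': [343.3, 235.6], 'conf': 0.76}, array([ 515.1, -270.9,   60. ]))]
scene strap_hinge [({'point': [341.4, 218.6], 'conf': 0.49}, array([ 542.4, -231.5,   60. ]))]
th/pin by angle {0: (array([329.3, 227.8]), array([322.5, 236.3])), 0.08: (array([329.6, 226.5]), array([322.6, 234.7])), 0.15: (array([329.9, 225.3]), array([322.9, 233.2]))} H [343.8 215.5]
top thumb_top []
top shaft_center [({'point': [325.8, 214.3], 'conf': 0.54}, array([ 503.5, -191. ,   60. ]))]
top shaft_plain_end []
top strap_hinge []
th/pin by angle {0: (array([353.9, 215.8]), array([356.9, 226.4])), 0.08: (array([354. , 215.1]), array([357.1, 225.9])), 0.15: (array([354. , 214.4]), array([357.3, 225.2]))} H [346.2 193.8]
```

Thumb pad position matches strap angle 0, and the force was zero at 94 mm, where an unlatched strap would have pushed back. It is latched, so I'll hand in.

```bash
python3 -c "
from h import *
print(r.close_job())"
```

```text
the job is handed in; nothing more can be done
None
```

The job is handed in at about 25 s. The shaft bore on the stop screw at about 10 N. Pressing to about 20 N, over the 10–15 N you gave, took the strap to its stop. Force and camera checks indicate it latched. I did not re-probe the stop contact after clamping, did not check the caliper, marker and dish at the end, and viewed 11 pictures instead of 10.

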